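# Collect chocolate rings on a serving rod and set it in the display stand

## Robot

A 7-joint arm with a two-finger parallel gripper is mounted at the origin on a cart in front of the work surface, level with it; the furniture and walls round the work are solid. World frame = base frame: x ahead of the robot, y to its left, z up, the work surface at z = 0. Lengths are in m, angles in rad, forces in N, time in s.
With the tool pointing down it reaches from about 0.4 to 0.85 m from the base axis. Payload 4.5 kg.
Tool frame: the origin (TCP) lies midway between the tips of the shut fingers; the grasp point (between the pads) lies 19 mm behind it; z points along the fingers, y is the line along which they close (so a half turn about z gives the same grasp; the last joint's range is limited). The gripper opens to 88 mm and grips with 3 to 60 N. Pads are 18 mm wide; open, the fingers measure 123 mm over their backs; the gripper's body (75 mm by 187 mm) begins 45 mm behind the grasp point.
Start: joints at [1.358, 0.689, -0.195, 1.565, 0.157, 0.902, -0.215], TCP at [0.153, -0.606, 0.239] pointing down, gripper open.
Joint ranges: [-3.01, 3.01], [-0.46, 2.08], [-1.47, 1.51], [0.13, 2.56], [-1, 4.14], [0.04, 2.09], [-2.66, 2.66]. Speed limits (rad/s): [2.57, 2.57, 3.14, 3.14, 3.14, 3.14, 3.14].

## Interface

Orientations are given as a unit quaternion [x, y, z, w].
In Python, from plant import * gives the robot as it stands.
- The arm moves only by the tool send_rows, never from a script. Its argument "targets" is a list of rows, each a list of 2 entries, a list of its own where there are three numbers: the shift along the tool's x, y, z in units of 0.3 m (1.0 is 0.3 m), then the turn, a rotation vector about the tool's x, y, z in units of pi rad (1.0 is pi rad). A call has 1 to 12 rows; each row is the pose to reach, as a shift and turn from the pose commanded when the call began, along the tool's axes at that moment, turning the shorter way round; what a row does not reach only later rows make up. A row lasts 1/8 s, in which the tool goes at most 62.5 mm and 10.7 degrees, less where a joint would pass 70% of its speed; a pose out of reach is approached as far as the arm can. A call with a number of a shift or a turn outside -1 to 1 is refused whole. A call with a gripper value outside its range is refused whole. "fingers" is the opening, from 0 (shut) to 1 (fully open), set as the call begins (left out, the last holds). The fingers move at their own pace and stop on an object; "newtons" is the grip in N (left out, the last holds). Time passes only in rows, so rows that repeat a pose let the fingers close. It gives the time, the measured TCP pose, the force, the opening and the grip force at its end, in the units of the state.
- get_state(): the state, without advancing time (a new reading comes with each control period).
- snapshot(name): name is "scene" or "top" or "wrist"; returns a dict with "img" (480x640x3 uint8, blue, green, red), "fx", "fy", "cx", "cy" (pixels), "cam_to_world" (4x4, takes a point from camera to world coordinates); the wrist camera has in their place "T_tool_cam" (4x4, takes a point from camera to tool coordinates, whose origin is the TCP and whose axes are the flange's). Camera axes: x right, y down, z forward; pixel columns grow to the right and rows downward; lengths in m; the calibration is good to about 2 mm. A picture is of the moment at which its call begins: read the wrist's pose just before it. There is no depth.
- finish_job(): hands the job in; it is judged then, once.
The state is a dict: "clock": time; "q": joint angles; "qd": joint speeds; "joint_torque": joint torques, N m; "tool_pos": TCP position; "eef_rot": TCP orientation; "contact_force": force on the tool from outside, world axes, zero at the start; "moment": the same for the moment, N m; "opening": opening from 0.0 (shut) to 1.0 (fully open); "finger_force": force on a finger pad.
Only numpy, scipy, OpenCV 4.12 (cv2) and the standard library are available. Lean on these libraries where they do the work, as an engineer would, in place of code of your own. Each camera call takes 0.05 s, during which the arm holds its last target. There are 200 camera calls.

## Task

Take the serving rod by its handle, thread it up the slope through the three chocolate rings standing in the dowel rack and lift them off on the rod. Then lay the loaded rod level in the two-post stand, the front of the handle in the wide notch and the tip through the narrow one, with all three rings hanging between the posts, and let go. Do not touch the chocolate rings with the fingers or let one drop, and leave everything else where it stands.

Things in the scene. Friction and masses are not known exactly. Their poses are not given: they have to be found in the camera images.
- rod: Serving rod: round steel rod 10 mm across, 120 mm long, rounded tip, on a dark flat-sided wooden handle (186 mm in all, 0.12 kg, balances 15 mm behind the handle's front face). Origin on the rod's axis at the handle's front face; x to the tip, z up. Handle fills x -66 to 0, y -8 to 8, z -16 to 20 mm and stands on its underside, rod axis 16 mm over the counter
- rod_grip (a point): where to grasp the handle, across its 16 mm width: 45 mm behind the rod's origin, 8 mm above the rod's axis; this leaves the front of the handle free for the stand
- rod_tip (a point): tip of the serving rod, 120 mm ahead of the rod's origin on its axis. A tray of chocolate cups on a block stands close behind it: lift the rod about 0.2 m before swinging it round
- rod_heel (a point): back end of the handle, on the rod's axis, 66 mm behind the rod's origin
- rack: Fixed sloping wooden dowel rack, base 118 x 84 mm, 0.16 m high; origin at the centre of its underside, z up. Its bed (two rails with four pairs of dowels 36 mm high, the rings standing between them) rises at 26 degrees toward the rack's +x: up-slope direction (0.899, 0, 0.438), bed normal (-0.438, 0, 0.899) in rack axes
- rack_mouth (a point): middle of the lowest ring's hole as the rings stand at the start. The rings' common axis runs from here up the slope, ring centres 26 mm apart. A rod on this axis, pushed up the slope from the low (-x) end, meets nothing; rings drawn off along the bed normal are free of the dowels after about 45 mm
- stand: Fixed wooden stand, two notched posts on a base 160 x 75 mm; origin on the counter straight below where the origin of the seated rod belongs, x toward the post for the tip, z up. Seated, the rod lies level along x, its axis at z 92 mm, its tip standing out past the narrow notch
- stand_wide (a point): middle of the floor of the wide notch, which takes the front of the handle: 17 mm behind the stand's origin (-x), 76 mm up; post 14 mm thick; notch 22 mm wide at the floor, flaring to about 42 mm, walls about 24 mm high
- stand_narrow (a point): middle of the floor of the narrow notch, which takes the rod near its tip: 104 mm ahead of the stand's origin (+x), 87 mm up; post 8 mm thick; notch 14 mm wide at the floor, flaring to about 34 mm, walls about 24 mm high
- ring_0: Chocolate ring (torus, loose, 36 g) in the lowest place of the rack: 64 mm outside, 32 mm hole, 16 mm thick. Origin at its centre; x is its axis (up the slope at the start)
- ring_1: Chocolate ring (torus, loose, 36 g) in the middle place of the rack: 64 mm outside, 32 mm hole, 16 mm thick. Origin at its centre; x is its axis (up the slope at the start)
- ring_2: Chocolate ring (torus, loose, 36 g) in the highest place of the rack: 64 mm outside, 32 mm hole, 16 mm thick. Origin at its centre; x is its axis (up the slope at the start)
- cup_a: Bystander: small fluted chocolate cup, 37 mm across, 28 mm high; origin at the centre of its underside
- cup_b: Bystander: small fluted chocolate cup, 37 mm across, 28 mm high; origin at the centre of its underside
- bowl: Bystander: small oval glazed bowl of cacao beans, 63 x 85 x 43 mm; origin at the centre of its underside
- brush: Bystander: beech crumb brush, 131 mm long, 30 mm high; origin at the centre of its underside
- scoop: Bystander: steel scoop with turned handle, 138 mm long; origin at the centre of its underside
Things that resemble listed ones, but are neither listed nor needed, are in the scene too. Leave any green look-alike of the rack alone.

How it is judged:
By the outcome, as a careful person would: the job done as asked, in the order asked, and still so for the second after the job is handed in, with the robot touching nothing.
It also fails if it takes over 69 s, if anything falls off the work surface, if the arm or the gripper's body presses on something with over 40 N, if the wrist force passes 120 N, or if a joint passes its speed limit or range.

## Working session

There is one attempt and no reset: what is moved stays moved. The work goes in short steps, Python scripts to look and compute and a tool call to move; the robot and the scene stay as the last step left them, time stands still between calls to the robot, and variables do not carry over. Pictures are saved under pics/ and viewed, at most 10 in all, crops included, and the job is handed in when it is done.

Besides the shell and the picture viewer there is one more tool, called after "Emit:" as name(argument=value, ...), one argument or row to a line, values as JSON. send_rows: Moves the arm, as the interface text tells. Its arguments: {"type":"object","properties":{"targets":{"type":"array"},"fingers":{"type":"number"},"newtons":{"type":"number"}},"required":["targets"]}

```bash
mkdir -p pics; python3 - <<'E'
from plant import *
import cv2, numpy as np
s=get_state(); print({k:np.round(v,3).tolist() for k,v in s.items()})
for n in ("scene","top"):
    d=snapshot(n); cv2.imwrite(f"pics/{n}0.png",d["img"]); np.savez(f"pics/{n}0.npz",**d)
    print(n,d["fx"],d["cx"],d["cy"],np.round(d["cam_to_world"],3).tolist())
E
```

```text
{'clock': 0.0, 'q': [1.358, 0.69, -0.195, 1.566, 0.157, 0.903, -0.215], 'qd': [0.001, -0.0, -0.0, 0.001, -0.001, -0.001, -0.001], 'joint_torque': [-0.0, -52.757, -1.267, -15.343, -0.053, 0.007, 0.0], 'tool_pos': [0.152, -0.605, 0.238], 'eef_rot': [0.992, 0.123, -0.0, -0.001], 'contact_force': [-0.218, 0.814, 0.349], 'moment': [-0.041, 0.07, -0.049], 'finger_force': 0.0, 'opening': 0.997}
scene 491.45843351302204 311.8484705930357 237.2843178298988 [[-0.586, -0.468, 0.661, -0.722], [-0.81, 0.35, -0.47, 1.001], [-0.012, -0.811, -0.585, 1.21], [0.0, 0.0, 0.0, 1.0]]
top 443.29017030033856 321.92939539274425 241.97790615143043 [[-0.006, -0.987, 0.159, 0.303], [-1.0, 0.006, 0.001, 0.122], [-0.002, -0.159, -0.987, 1.388], [0.0, 0.0, 0.0, 1.0]]
```

View pics/scene0.png

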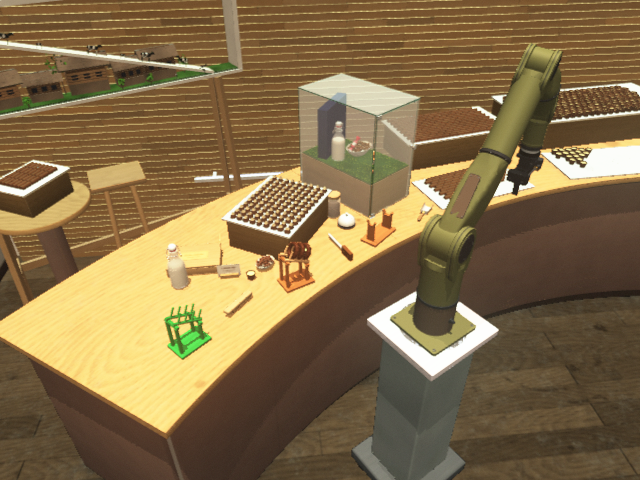

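View pics/top0.png

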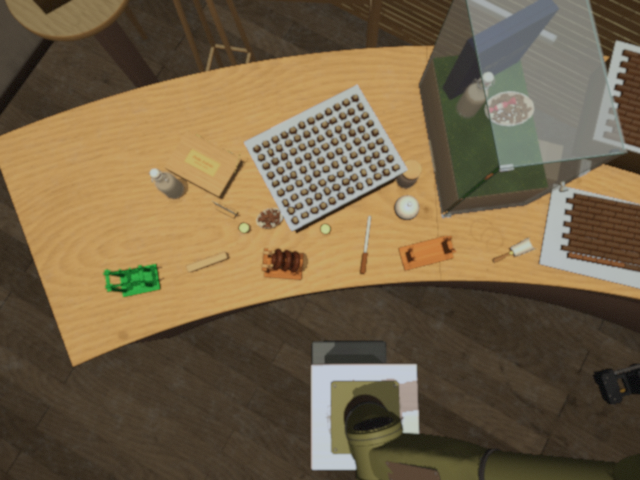

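The scene shows the rod at about (345,247), the dark-orange rack with the rings at (295,265), the green look-alike at (187,330) and the two-post stand at (379,230). In the top view the rod has its handle at (363,262) and tip at (368,217), the rack is at (284,262), the green look-alike at (133,279) and the stand at (427,252).

```bash
cat > h.py <<'E'
import numpy as np, cv2
from scipy.spatial.transform import Rotation as R
def ray(d,uv,T=None):
    T=d["cam_to_world"] if T is None else T
    v=np.array([(uv[0]-d["cx"])/d["fx"],(uv[1]-d["cy"])/d["fy"],1.])
    v=T[:3,:3]@v; return T[:3,3],v/np.linalg.norm(v)
def onz(r,z): return r[0]+r[1]*(z-r[0][2])/r[1][2]
def meet(rs):
    A=sum(np.eye(3)-np.outer(v,v) for o,v in rs); b=sum((np.eye(3)-np.outer(v,v))@o for o,v in rs)
    p=np.linalg.solve(A,b); return p,[np.linalg.norm((np.eye(3)-np.outer(v,v))@(p-o)) for o,v in rs]
def proj(d,p,T=None):
    T=d["cam_to_world"] if T is None else T
    c=np.linalg.inv(T)@np.r_[p,1]; return np.array([d["fx"]*c[0]/c[2]+d["cx"],d["fy"]*c[1]/c[2]+d["cy"]])
def rel(s,p,Rm):
    "shift, turn units from pose state/pos-quat s to world p, R"
    q=R.from_quat(s[1]); return (q.inv().apply(np.array(p)-s[0])/.3).round(4), ((q.inv()*Rm).as_rotvec()/np.pi).round(4)
E
python3 - <<'E'
from h import *
d=dict(np.load("pics/top0.npz"))
for n,uv,z in (("handle heel",(363,272),.02),("tip",(368,217),.016),("rackbase",(284,265),0),("stand",(427,252),.05),("green",(133,280),0),("tray",(323,155),.08),("cupb",(325,229),.02)):
    print(n,onz(ray(d,uv),z).round(3))
a=d["img"][190:290,240:470]; b=dict(np.load("pics/scene0.npz"))["img"][190:310,250:410]
cv2.imwrite("pics/c0.png",np.vstack([cv2.resize(a,(690,300),interpolation=2),cv2.resize(b,(690,300*1),interpolation=2)]))
from plant import *
w=snapshot("wrist"); print(w["fx"],w["T_tool_cam"].round(3).tolist())
E
```

```text
handle heel [ 0.429 -0.003  0.02 ]
tip [ 0.603 -0.022  0.016]
rackbase [0.454 0.244 0.   ]
stand [ 0.486 -0.196  0.05 ]
green [0.41  0.716 0.   ]
tray [0.786 0.119 0.08 ]
cupb [0.565 0.114 0.02 ]
340.7674250850538 [[-0.001, -0.964, -0.267, 0.07], [1.0, -0.001, 0.001, -0.001], [-0.002, -0.267, 0.964, -0.147], [0.0, 0.0, 0.0, 1.0]]
```

View pics/c0.png

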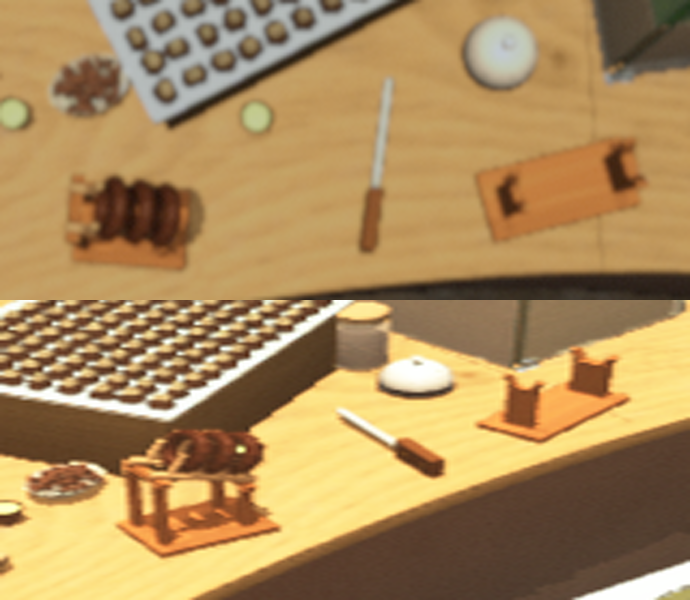

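Only one orange-wooden rack holds rings, at top-view (284,263). The other rack, (133,279), is green and empty, so it is the look-alike and stays untouched. The stand is the two-post piece at (427,252), and its bigger post is on the right. I'll check both with the wrist camera next.

```bash
python3 - <<'E'
from h import *; from plant import *
s=get_state(); s=(s["tool_pos"],s["eef_rot"])
D=R.from_quat([1,0,0,0])
for p in ((.42,-.12,.3),(.42,.16,.3)): print(rel(s,p,D))
E
```

```text
(array([ 1.26  , -1.3521, -0.2045]), array([-0.0004,  0.0001,  0.0786]))
(array([ 1.4881, -2.2571, -0.2033]), array([-0.0004,  0.0001,  0.0786]))
```

Emit:
send_rows(
  targets=[
    [[0.2,-0.2,-0.1],[0,0,0.02]],
    [[0.4,-0.4,-0.2],[0,0,0.04]],
    [[0.6,-0.6,-0.2],[0,0,0.06]],
    [[0.8,-0.8,-0.2],[0,0,0.0786]],
    [[0.9,-0.9,-0.2],[0,0,0.0786]],
    [[0.95,-1.0,-0.2],[0,0,0.0786]],
    [[0.95,-1.0,-0.2],[0,0,0.0786]],
  ],
)

```text
clock: 1.02
tool_pos: [0.3567, -0.2429, 0.2989]
eef_rot: [1.0, 0.001, 0.0, -0.0]
contact_force: [0.6, -0.4, 0.2]
opening: 1.0
finger_force: 0.0
```

```bash
python3 - <<'E'
from h import *; from plant import *
s=get_state(); print(s["clock"],s["tool_pos"],s["q"]); s=(s["tool_pos"],s["eef_rot"])
D=R.from_quat([1,0,0,0])
for p in ((.42,-.12,.3),(.42,.16,.3)): print(rel(s,p,D))
E
```

```text
1.025 [ 0.35668591 -0.24287095  0.29885129] [ 0.60644353  0.35222004 -0.16028302  2.03259858  0.0791015   0.76235985
 -1.16988315]
(array([ 0.212 , -0.4091, -0.0036]), array([-0.0001, -0.0001,  0.0007]))
(array([ 0.2142, -1.3424, -0.0033]), array([-0.0001, -0.0001,  0.0007]))
```

Emit:
send_rows(
  targets=[
    [[0.1,-0.2,0],[0,0,0]],
    [[0.21,-0.4,0],[0,0,0]],
    [[0.21,-0.4,0],[0,0,0]],
    [[0.21,-0.4,0],[0,0,0]],
  ],
)

```text
clock: 1.52
tool_pos: [0.4187, -0.1253, 0.2986]
eef_rot: [1.0, 0.001, -0.0, 0.0]
contact_force: [-0.2, -1.6, 0.4]
opening: 0.997
finger_force: 0.0
```

```bash
cat >> h.py <<'E'
def wsnap(name):
    from plant import get_state,snapshot
    s=get_state(); d=snapshot("wrist"); T=np.eye(4); T[:3,:3]=R.from_quat(s["eef_rot"]).as_matrix(); T[:3,3]=s["tool_pos"]
    d["cam_to_world"]=T@d["T_tool_cam"]; np.savez(f"pics/{name}.npz",**d); cv2.imwrite(f"pics/{name}.png",d["img"])
def load(n): return dict(np.load(f"pics/{n}.npz"))
E
python3 -c "
from h import *; wsnap('w1')"
```

Emit:
send_rows(
  targets=[
    [[0,-0.2,0],[0,0,0]],
    [[0,-0.4,0],[0,0,0]],
    [[0,-0.6,0],[0,0,0]],
    [[0,-0.8,0],[0,0,0]],
    [[0,-0.93,0],[0,0,0]],
    [[0,-0.93,0],[0,0,0]],
    [[0,-0.93,0],[0,0,0]],
  ],
)

```text
clock: 2.45
tool_pos: [0.419, 0.1508, 0.2985]
eef_rot: [1.0, -0.002, -0.0, 0.001]
contact_force: [0.9, -0.7, -0.1]
opening: 0.996
finger_force: 0.0
```

```bash
python3 -c "
from h import *; wsnap('w2')"
```

```text
(no output)
```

View pics/w1.png

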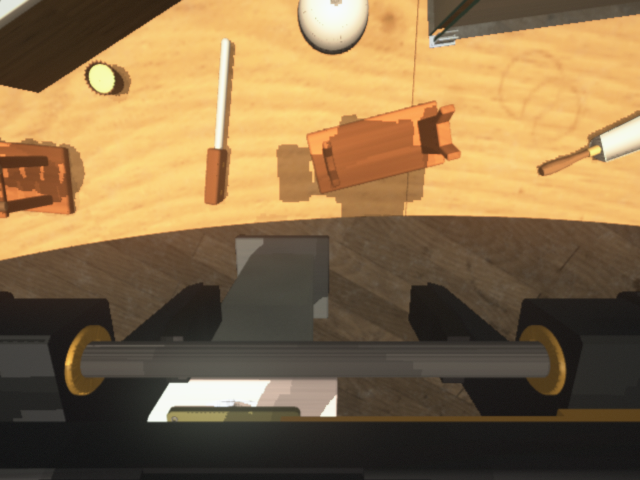

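View pics/w2.png

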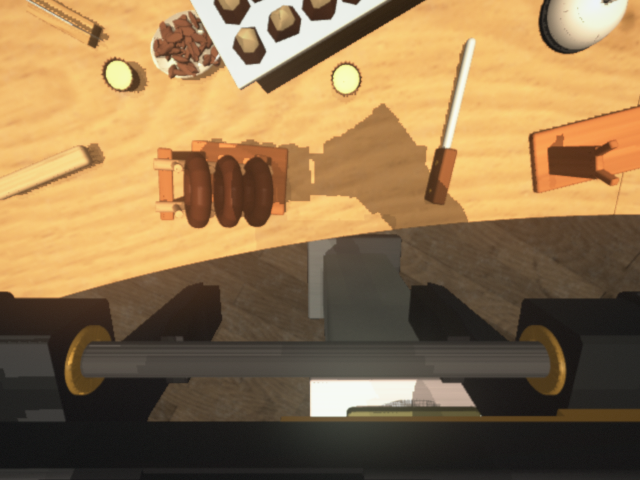

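w1 shows the rod with heel (213,203), handle front (217,150) and tip (226,40). The stand's narrow post is at (330,165) and its wide post at (440,130). w2 shows the rack at (225,185), with three rings at about (198,190), (229,191) and (259,191) and the taller dowels on the left (+y). I'll take two more views of the rack.

Emit:
send_rows(
  targets=[
    [[0,-0.2,0],[0,0,0]],
    [[0,-0.4,0],[0,0,0]],
    [[0,-0.55,0],[0,0,0]],
    [[0,-0.6,0],[0,0,0]],
    [[0,-0.6,0],[0,0,0]],
    [[0,-0.6,0],[0,0,0]],
  ],
)

```text
clock: 3.25
tool_pos: [0.4197, 0.3304, 0.2986]
eef_rot: [1.0, -0.002, -0.0, 0.001]
contact_force: [-0.3, -1.2, 0.3]
opening: 0.997
finger_force: 0.0
```

```bash
python3 -c "
from h import *; wsnap('w3')"
```

Emit:
send_rows(
  targets=[
    [[0,0.2,0],[0,0,0]],
    [[0,0.4,0],[0,0,0]],
    [[0,0.6,0],[0,0,0]],
    [[0,0.8,0],[0,0,0]],
    [[0,0.95,0],[0,0,0]],
    [[0,1,0],[0,0,0]],
    [[0,1,0],[0,0,0]],
    [[0,1,0],[0,0,0]],
  ],
)

```text
clock: 4.3
tool_pos: [0.419, 0.0351, 0.2988]
eef_rot: [1.0, 0.001, 0.0, -0.0]
contact_force: [-0.2, -0.1, 0.1]
opening: 1.002
finger_force: 0.0
```

```bash
python3 -c "
from h import *; wsnap('w4')
a,b,c=[load(n)['img'] for n in ('w2','w3','w4')]
def crop(i,x,y): return cv2.resize(i[y:y+130,x:x+200],(400,260),interpolation=2)
d=load('w2'); p=onz(ray(d,(230,190)),.1); print(p)
cs=[]
for n in ('w2','w3','w4'):
    d=load(n); u=proj(d,p).astype(int); x=max(0,min(440,u[0]-100)); y=max(0,u[1]-65); print(n,x,y); cs.append(crop(d['img'],x,y))
d=load('w1'); cs.append(crop(d['img'],285,85))
cv2.imwrite('pics/c1.png',np.vstack([np.hstack(cs[:2]),np.hstack(cs[2:])]))"
```

```text
[0.45043566 0.23608539 0.1       ]
w2 129 124
w3 308 124
w4 15 124
```

View pics/c1.png

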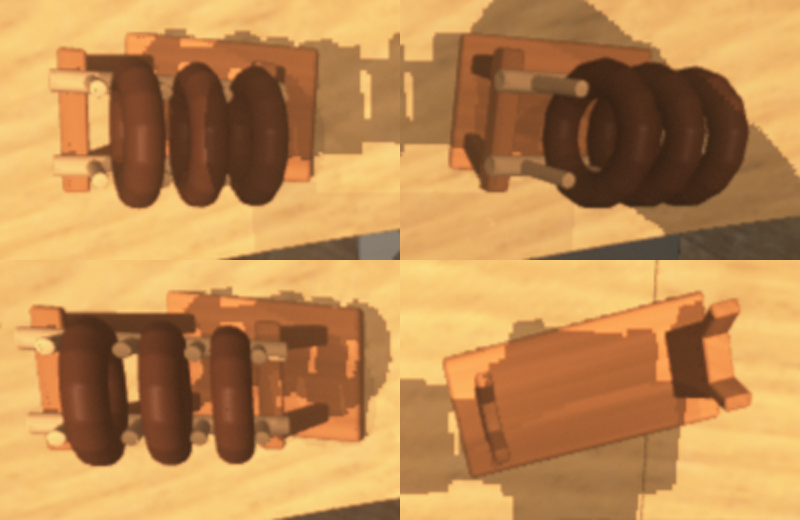

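The crops show that the rack's high end, with its taller posts, is at +y. The three rings are separate in w2 and w4. In w1 the stand's thick, wide-horned post is on the right (-y) and the thin one on the left, so the rod points toward +y in both places.

```bash
python3 -c "
from h import *
o={'w2':(129,124),'w3':(308,124),'w4':(15,124)}
def f(n,x,y): return ray(load(n),(o[n][0]+x/2-.25,o[n][1]+y/2-.25))
P=[]
for k,rs in (('r2',[('w2',137.5,135),('w4',93.5,131),('w3',201,132)]),('r1',[('w2',199,134.5),('w4',165,132.5)]),('r0',[('w2',259,136.5),('w4',232,135)])):
    p,e=meet([f(*r) for r in rs]); P.append(p); print(k,p.round(4),np.round(e,4))
v=P[0]-P[2]; print(np.linalg.norm(v), v/np.linalg.norm(v), np.degrees(np.arcsin(v[2]/np.linalg.norm(v))))
for z in (0,.01): print([onz(f(*r),z).round(3)[:2] for r in (('w4',363,49),('w4',362,180),('w2',318,48),('w2',312,182),('w4',168,31))])
def g(x,y): return ray(load('w1'),(285+x/2-.25,85+y/2-.25))
for z in (0,.012): print([onz(g(*r),z).round(4)[:2] for r in ((43,100),(72,216),(317,156),(302,33))])
print('narrow horns',[onz(g(*r),.111).round(4) for r in((84,118),(100,202))],'wide',[onz(g(*r),.1).round(4) for r in((335,40),(345,140))])
d=load('w4'); a=d['img'][20:215,330:480]; b=d['img'][50:200,420:640]; c=load('w1')['img'][20:215,150:300]
for n in ('w1','w4'): print(n,proj(load(n),(.486,-.19,.05)))
cv2.imwrite('pics/c2.png',np.hstack([cv2.resize(c,None,fx=1.8,fy=3,interpolation=2),cv2.resize(d['img'][20:215,300:580],None,fx=1.8,fy=3,interpolation=2)]))
"
```

```text
r2 [0.4561 0.2509 0.1536] [0.0008 0.0003 0.0004]
r1 [0.4546 0.2269 0.1442] [0.0002 0.0002]
r0 [0.4526 0.2019 0.1362] [0.0001 0.0001]
0.05212615139163721 [0.06653216 0.94024029 0.3339486 ] 19.508615423275444
[array([0.491, 0.185]), array([0.408, 0.193]), array([0.492, 0.184]), array([0.407, 0.19 ]), array([0.502, 0.306])]
[array([0.491, 0.182]), array([0.41, 0.19]), array([0.492, 0.184]), array([0.408, 0.19 ]), array([0.501, 0.3  ])]
[array([ 0.5068, -0.1142]), array([ 0.435 , -0.1327]), array([ 0.473 , -0.2882]), array([ 0.5457, -0.2717])]
[array([ 0.5063, -0.1145]), array([ 0.4364, -0.1324]), array([ 0.4734, -0.2838]), array([ 0.5441, -0.2677])]
narrow horns [array([ 0.4941, -0.1359,  0.111 ]), array([ 0.455 , -0.1441,  0.111 ])] wide [array([ 0.5297, -0.2544,  0.1   ]), array([ 0.484 , -0.2643,  0.1   ])]
w1 [373.05380099 152.34379776]
w4 [516.32952584 153.16858696]
```

View pics/c2.png

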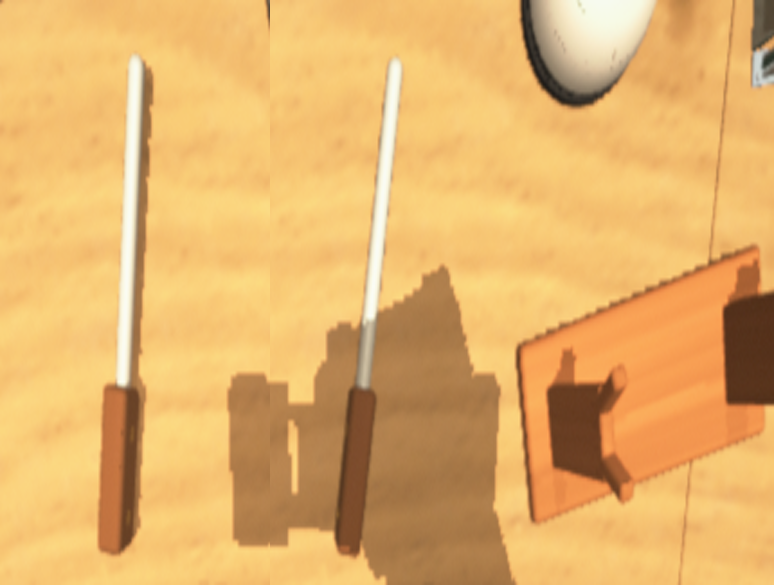

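c2 shows, in w1, the tip at (225.6,38.7), the rod-handle junction at (219.4,148.7) and the heel at (214.4,203). In w4 the tip is at (369.4,40), the junction at (352,149) and the heel at (343,203). The horns of the stand's narrow post are at (493,144) and (498,184).

```bash
python3 -c "
from h import *
W={n:load(n) for n in('w1','w2','w3','w4')}
m=lambda **k: meet([ray(W[n],uv) for n,uv in k.items()])
t=m(w1=(225.6,38.7),w4=(369.4,40),w2=(470.5,40)); j=m(w1=(219.4,148.7),w4=(352,149),w2=(447.5,150)); 
h=m(w1=(214.4,203),w4=(343.2,203),w2=(437,203))
for n,a in (('tip',t),('junc',j),('heel top',h),('nar up',m(w1=(327,144),w4=(493.3,144))),('nar lo',m(w1=(335,186),w4=(497.8,184.3)))): print(n,a[0].round(4),np.round(a[1],4))
u=(t[0]-j[0]); print(np.linalg.norm(u),np.degrees(np.arctan2(u[1],u[0])))
o={'w2':(129,124),'w3':(308,124),'w4':(15,124)}
def f(n,x,y): return ray(W[n],(o[n][0]+x/2-.25,o[n][1]+y/2-.25))
d=np.array([.0665*.899/.9422,.9402*.899/.9422*1.0,.438]); d/=np.linalg.norm(d); print('dir',d)
rs=[]
for k,n,x,y in ((1,'w2',137.5,135),(1,'w4',93.5,131),(1,'w3',201,132),(0,'w2',199,134.5),(0,'w4',165,132.5),(-1,'w2',259,136.5),(-1,'w4',232,135),(0,'w3',248,133),(-1,'w3',294,136)):
    q,v=f(n,x,y); rs.append((q-k*.026*d,v))
c,e=meet(rs); print('r1',c.round(4),'mouth',(c-.026*d).round(4),np.round(e,4))
B=np.array([.454,.246]); print('centre rel base along x', (c[:2]-B)@(d[:2]/np.linalg.norm(d[:2])))
"
```

```text
tip [ 0.6078 -0.025   0.0158] [0.0006 0.0003 0.0009]
junc [ 0.4895 -0.0096  0.0181] [0.0005 0.0011 0.0014]
heel top [ 4.253e-01 -2.000e-04  2.450e-02] [0.0004 0.001  0.0007]
nar up [ 0.4944 -0.1365  0.1023] [0.0004 0.0004]
nar lo [ 0.4554 -0.1446  0.1058] [0.0012 0.0012]
0.11939491781110971 -7.43300499018474
dir [0.06343056 0.89680318 0.43785913]
r1 [0.4544 0.227  0.1436] mouth [0.4527 0.2036 0.1322] [0.0004 0.0005 0.0013 0.0001 0.0004 0.0013 0.0005 0.0008 0.0012]
centre rel base along x -0.018960562994946906
```

Emit:
send_rows(
  targets=[
    [[0.085,0.129,0.15],[0,0,0.0411]],
    [[0.085,0.129,0.35],[0,0,0.0411]],
    [[0.085,0.129,0.55],[0,0,0.0411]],
    [[0.085,0.129,0.7],[0,0,0.0411]],
    [[0.085,0.129,0.78],[0,0,0.0411]],
    [[0.085,0.129,0.78],[0,0,0.0411]],
    [[0.085,0.129,0.78],[0,0,0.0411]],
  ],
)

```text
clock: 5.22
tool_pos: [0.4449, -0.0044, 0.0653]
eef_rot: [0.998, -0.064, 0.001, -0.0]
contact_force: [0.1, 0.2, -0.2]
opening: 0.997
finger_force: 0.0
```

```bash
python3 -c "
from h import *
from plant import *
s=get_state(); print(s['tool_pos'],s['eef_rot'],s['q'])
print(rel((s['tool_pos'],s['eef_rot']),(.4444,-.0037,.005),R.from_euler('z',-7.43,degrees=True)*R.from_quat([1,0,0,0])))"
```

```text
[ 0.44494601 -0.00435566  0.06534684] [ 9.97957445e-01 -6.38789680e-02  5.87661230e-04 -2.65691289e-04] [-0.07480969  0.81082722 -0.03054056  2.23193671  0.21963846  0.10020831
 -2.01303793]
(array([-0.0023, -0.0018,  0.2012]), array([-0.0002, -0.0004,  0.0006]))
```

Emit:
send_rows(
  targets=[
    [[0,0,0.1],[0,0,0]],
    [[0,0,0.17],[0,0,0]],
    [[0,0,0.2],[0,0,0]],
    [[0,0,0.2],[0,0,0]],
    [[0,0,0.2],[0,0,0]],
  ],
)

```text
clock: 5.85
tool_pos: [0.4534, -0.0056, 0.0124]
eef_rot: [0.998, -0.067, -0.007, 0.0]
contact_force: [0.4, -0.3, -0.1]
opening: 0.997
finger_force: 0.0
```

Emit:
send_rows(
  targets=[
    [[0,0,0],[0,0,0]],
    [[0,0,0],[0,0,0]],
    [[0,0,0],[0,0,0]],
    [[0,0,0],[0,0,0]],
    [[0,0,0],[0,0,0]],
    [[0,0,0],[0,0,0]],
    [[0,0,0],[0,0,0]],
    [[0,0,0],[0,0,0]],
  ],
  fingers=0,
  newtons=50,
)

```text
clock: 6.85
tool_pos: [0.453, -0.0055, 0.0113]
eef_rot: [0.998, -0.064, -0.008, 0.0]
contact_force: [-0.1, -0.4, -0.7]
opening: 0.179
finger_force: 49.7
```

The arm stopped 8 mm forward and 6 mm high of the commanded grasp, with joint 6 near its limit. I'll let go, tilt the fingers slightly toward the base and grasp again.

Emit:
send_rows(
  targets=[
    [[0,0,0],[0,0,0]],
    [[0,0,0],[0,0,0]],
    [[0,0,0],[0,0,0]],
    [[0,0,0],[0,0,0]],
    [[0,0,-0.1],[0,0,0]],
    [[0,0,-0.2],[0,-0.03,0]],
    [[0,0,-0.2],[0,-0.055,0]],
    [[0,0,-0.2],[0,-0.055,0]],
    [[0,0,-0.2],[0,-0.055,0]],
  ],
  fingers=1,
)

```text
clock: 7.98
tool_pos: [0.4529, -0.0059, 0.0707]
eef_rot: [0.993, -0.064, -0.094, -0.005]
contact_force: [-1.0, -0.5, 0.7]
opening: 1.004
finger_force: 0.0
```

```bash
python3 -c "
from h import *
from plant import *
wsnap('w5')
s=get_state(); print(s['tool_pos'],s['eef_rot'],s['q'])
Rm=R.from_euler('z',-7.43,degrees=True)*R.from_quat([1,0,0,0])*R.from_euler('y',-10,degrees=True)
tcp=np.array([.4444,-.0037,.024])+.019*Rm.as_matrix()[:,2]; print(tcp,Rm.as_matrix()[:,2])
print(rel((s['tool_pos'],s['eef_rot']),tcp,Rm))"
```

```text
[ 0.45261375 -0.00578772  0.07076488] [ 0.99346874 -0.06364961 -0.09459979 -0.00441137] [ 0.26052901  0.88982185 -0.54729795  2.01337101  0.66436851  0.62358015
 -2.44703619]
[ 0.44112839 -0.00327335  0.00528865] [-0.17219016  0.02245528 -0.98480775]
(array([ 0.0028, -0.0042,  0.2217]), array([0.0011, 0.0048, 0.0004]))
```

Emit:
send_rows(
  targets=[
    [[0,0,0.1],[0,0.0,0]],
    [[0,0,0.19],[0,0.004,0]],
    [[0.003,-0.004,0.222],[0,0.004,0]],
    [[0.003,-0.004,0.222],[0,0.004,0]],
    [[0.003,-0.004,0.222],[0,0.004,0]],
    [[0.003,-0.004,0.222],[0,0.004,0]],
  ],
)

```text
clock: 8.78
tool_pos: [0.4433, -0.0031, 0.0063]
eef_rot: [0.994, -0.064, -0.087, -0.005]
contact_force: [0.6, -1.4, 0.1]
opening: 1.003
finger_force: 0.0
```

```bash
python3 -c "
from h import *
from plant import *
s=get_state(); print(s['tool_pos'],s['eef_rot'],s['q'])
Rm=R.from_euler('z',-7.43,degrees=True)*R.from_quat([1,0,0,0])*R.from_euler('y',-10,degrees=True)
tcp=np.array([.4444,-.0037,.024])+.019*Rm.as_matrix()[:,2]
print(rel((s['tool_pos'],s['eef_rot']),tcp,Rm))"
```

```text
[ 0.44325117 -0.00305297  0.00633405] [ 0.99409618 -0.06441884 -0.08716867 -0.00496125] [ 0.1769596   0.98466381 -0.41262031  2.06408578  0.79285724  0.43358157
 -2.56242446]
(array([-0.0062,  0.0016,  0.0046]), array([0.0004, 0.0001, 0.    ]))
```

Emit:
send_rows(
  targets=[
    [[-0.006,0,0.004],[0,0,0]],
    [[-0.006,0,0.004],[0,0,0]],
    [[-0.006,0,0.004],[0,0,0]],
    [[-0.006,0,0.004],[0,0,0]],
    [[-0.006,0,0.004],[0,0,0]],
    [[-0.006,0,0.004],[0,0,0]],
    [[-0.006,0,0.004],[0,0,0]],
    [[-0.006,0,0.004],[0,0,0]],
  ],
  fingers=0,
  newtons=50,
)

```text
clock: 9.78
tool_pos: [0.4406, -0.0029, 0.0049]
eef_rot: [0.994, -0.064, -0.088, -0.005]
contact_force: [0.4, -0.2, 0.2]
opening: 0.176
finger_force: 50.0
```

```bash
python3 -c "
from h import *
from plant import *
wsnap('g0')
s=get_state(); print(s['tool_pos'],s['eef_rot'],s['q'])
M=R.from_quat(s['eef_rot']).as_matrix(); print('up',M[2]); 
o=np.array([.489,-.0095,.016]); u=np.array([.9916,-.1294,0])
print('rod origin in tool',M.T@(o-s['tool_pos']),'dir',M.T@u)"
```

```text
[ 0.44055875 -0.00284741  0.00483914] [ 0.99403597 -0.06426625 -0.08797427 -0.00478262] [ 0.17182912  0.98610582 -0.40503692  2.07052134  0.7955134   0.42411012
 -2.56632909]
up [-0.1755139   0.00179936 -0.98447531]
rod origin in tool [ 0.04617678  0.00038751 -0.01956863] dir [ 9.84484184e-01  7.98072905e-04 -1.75514027e-01]
```

Emit:
send_rows(
  targets=[
    [[-0.018,0,-0.1],[0,0,0]],
    [[-0.05,0,-0.28],[0,0,0]],
    [[-0.085,0,-0.48],[0,0,0]],
    [[-0.123,0,-0.69],[0,0,0]],
    [[-0.123,0,-0.69],[0,0,0]],
    [[-0.123,0,-0.69],[0,0,0]],
  ],
)

```text
clock: 10.58
tool_pos: [0.44, -0.0031, 0.2147]
eef_rot: [0.994, -0.064, -0.088, -0.004]
contact_force: [-0.8, -0.4, -1.7]
opening: 0.179
finger_force: 50.0
```

```bash
cat >> h.py <<'E'
RO=np.array([.0462,.0004,-.0196]); RU=np.array([.9845,.0008,-.1755])  # rod origin, dir in tool
def toolpose(p,d):
    "tool pose with rod origin at p, rod along d, no roll"
    d=np.array(d)/np.linalg.norm(d); y=np.cross([0,0,1],d); y/=np.linalg.norm(y)
    Rw=R.from_matrix(np.c_[d,y,np.cross(d,y)])
    yt=np.array([0,-1.,0]); u=RU/np.linalg.norm(RU); yt-=u*(yt@u); yt/=np.linalg.norm(yt)
    Rt=R.from_matrix(np.c_[u,yt,np.cross(u,yt)])
    Rm=Rw*Rt.inv(); return np.array(p)-Rm.apply(RO),Rm
def now():
    from plant import get_state
    s=get_state(); Rm=R.from_quat(s['eef_rot']); print('t',s['clock'],'rod o',(Rm.apply(RO)+s['tool_pos']).round(4),'dir',Rm.apply(RU).round(4),'q',s['q'].round(2),'open',s['opening'].round(3),'F',np.round(s['contact_force'],1))
    return s['tool_pos'],s['eef_rot']
E
python3 -c "
from h import *
s=now(); 
d=np.array([.0634,.8968,.4379]); m=np.array([.4527,.2036,.1322])
for a in (-.17,-.072+.026*0,):
    p,Rm=toolpose(m+a*d,d); print(m+a*d,p,Rm.as_quat(),rel(s,p,Rm))
p,Rm=toolpose((.46,-.02,.22),(.6,.75,.25)); print(rel(s,p,Rm))
wsnap('g1')
# rod tip check by projecting
W=load('g1'); M=R.from_quat(s[1])
for a in (0,.12): print(proj(W,M.apply(RO+a*RU)+s[0]))
cv2.imwrite('pics/g1.png',W['img'][:420])"
```

```text
Traceback (most recent call last):
  File "h.py", line 32, in now
    s=get_state(); Rm=R.from_quat(s['eef_rot']); print('t',s['clock'],'rod o',(Rm.apply(RO)+s['tool_pos']).round(4),'dir',Rm.apply(RU).round(4),'q',s['q'].round(2),'open',s['opening'].round(3),'F',np.round(s['contact_force'],1))
                                                                                                                                                                           ^^^^^^^^^^^^^^^^^^
AttributeError: 'float' object has no attribute 'round'
```

```bash
sed -i "s/s\['opening'\].round(3)/round(s['opening'],3)/" h.py
python3 -c "
from h import *
s=now(); 
d=np.array([.0634,.8968,.4379]); m=np.array([.4527,.2036,.1322])
for a in (-.16,-.05):
    p,Rm=toolpose(m+a*d,d); print(m+a*d,p,Rm.as_matrix()[:,2],rel(s,p,Rm))
for o,dd in (((.46,-.05,.22),(.7,.7,.1)),((.445,-.02,.2),d)):
    p,Rm=toolpose(o,dd); print(rel(s,p,Rm))
wsnap('g1')
W=load('g1'); M=R.from_quat(s[1])
for a in (0,.12): print(proj(W,M.apply(RO+a*RU)+s[0]))
"
```

```text
t 10.575 rod o [ 0.4885 -0.0097  0.2259] dir [ 9.916e-01 -1.297e-01 -6.000e-04] q [ 0.37  0.65 -0.73  1.96  0.45  0.89 -2.3 ] open 0.179 F [-0.8 -0.4 -1.7]
[0.442556 0.060112 0.062136] [0.43943984 0.02115077 0.0306547 ] [ 0.01941468  0.2726319  -0.96192251] (array([ 0.0959, -0.0815,  0.6059]), array([ 0.0267,  0.1116, -0.5219]))
[0.44953  0.15876  0.110305] [0.44641384 0.11979877 0.0788237 ] [ 0.01941468  0.2726319  -0.96192251] (array([ 0.0484, -0.4101,  0.4503]), array([ 0.0267,  0.1116, -0.5219]))
(array([-0.0048,  0.2713,  0.0381]), array([-0.036 ,  0.0304, -0.2893]))
(array([0.0569, 0.1835, 0.1468]), array([ 0.0267,  0.1116, -0.5219]))
[318.47595131 213.43799722]
[ 320.98364839 -287.8862942 ]
```

View pics/g1.png

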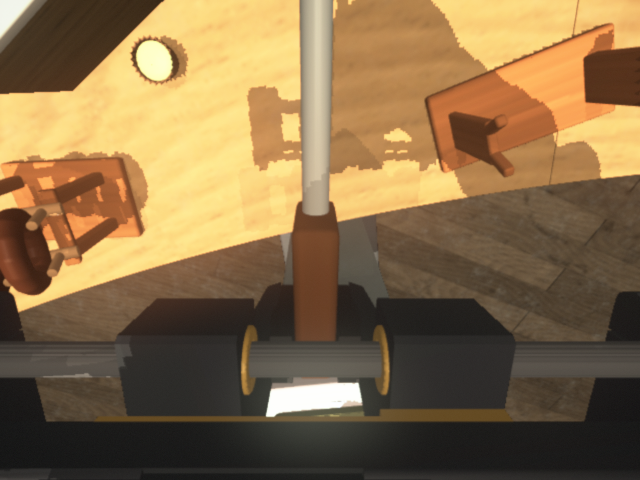

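The rod sits straight in the grip, with its junction at (316,210) against a predicted (318,213), and it is 0.2 m up. Next I'll swing it round toward the rack.

Emit:
send_rows(
  targets=[
    [[0,0.08,0.01],[-0.01,0.01,-0.058]],
    [[0,0.16,0.02],[-0.02,0.02,-0.116]],
    [[0,0.22,0.03],[-0.03,0.02,-0.174]],
    [[0,0.27,0.038],[-0.036,0.03,-0.232]],
    [[0,0.27,0.038],[-0.036,0.03,-0.2893]],
    [[0.01,0.25,0.06],[-0.02,0.05,-0.34]],
    [[0.03,0.22,0.09],[0,0.08,-0.4]],
    [[0.05,0.19,0.13],[0.02,0.1,-0.46]],
    [[0.0569,0.1835,0.1468],[0.0267,0.1116,-0.5219]],
    [[0.0569,0.1835,0.1468],[0.0267,0.1116,-0.5219]],
    [[0.0569,0.1835,0.1468],[0.0267,0.1116,-0.5219]],
    [[0.0569,0.1835,0.1468],[0.0267,0.1116,-0.5219]],
  ],
)

```text
clock: 12.12
tool_pos: [0.442, -0.058, 0.1682]
eef_rot: [0.724, 0.675, 0.101, -0.095]
contact_force: [0.4, 0.6, -2.1]
opening: 0.175
finger_force: 50.0
```

```bash
python3 -c "
from h import *
s=now(); 
d=np.array([.0634,.8968,.4379]); m=np.array([.4527,.2036,.1322])
for a in (-.17,-.1,-.05):
    p,Rm=toolpose(m+a*d,d); print(m+a*d,p,rel(s,p,Rm))
"
```

```text
t 12.125 rod o [ 0.4451 -0.019   0.1997] dir [0.0635 0.8963 0.4389] q [ 0.9   0.91 -1.21  2.1   0.87  0.76 -0.86] open 0.175 F [ 0.4  0.6 -2.1]
[0.441922 0.051144 0.057757] [0.43880584 0.01218277 0.0262757 ] (array([ 0.0938, -0.0264,  0.5187]), array([-0.0003, -0.0004,  0.    ]))
[0.44636 0.11392 0.08841] [0.44324384 0.07495877 0.0569287 ] (array([ 0.3236, -0.0262,  0.478 ]), array([-0.0003, -0.0004,  0.    ]))
[0.44953  0.15876  0.110305] [0.44641384 0.11979877 0.0788237 ] (array([ 0.4877, -0.0261,  0.449 ]), array([-0.0003, -0.0004,  0.    ]))
```

Emit:
send_rows(
  targets=[
    [[0,-0.01,0.15],[0,0,0]],
    [[0.03,-0.02,0.3],[0,0,0]],
    [[0.07,-0.026,0.45],[0,0,0]],
    [[0.094,-0.026,0.519],[0,0,0]],
    [[0.094,-0.026,0.519],[0,0,0]],
    [[0.094,-0.026,0.519],[0,0,0]],
    [[0.094,-0.026,0.519],[0,0,0]],
  ],
)

```text
clock: 13.0
tool_pos: [0.4403, 0.0111, 0.0276]
eef_rot: [0.725, 0.675, 0.102, -0.093]
contact_force: [-0.6, -1.7, -1.9]
opening: 0.174
finger_force: 50.0
```

```bash
python3 -c "
from h import *
from plant import snapshot
s=now(); 
d=np.array([.0634,.8968,.4379]); m=np.array([.4527,.2036,.1322])
for a in (-.17,-.13,-.1,-.05,-.04):
    p,Rm=toolpose(m+a*d,d); print(a,rel(s,p,Rm))
wsnap('g2')
W=load('g2'); x=W['img']
for n,uvp in (('m',m),('r2',m+.052*d),('tip',R.from_quat(s[1]).apply(RO+.12*RU)+s[0])): print(n,proj(W,uvp))
t=snapshot('scene'); np.savez('pics/s2.npz',**t); print(proj(t,m))
a=cv2.resize(t['img'][210:310,230:380],(600,400),interpolation=2); cv2.imwrite('pics/c3.png',np.hstack([a[:, :400],x[:400,120:520]]))
"
```

```text
t 13.0 rod o [0.4434 0.05   0.0591] dir [0.0635 0.8965 0.4384] q [ 0.57  1.07 -0.85  2.23  1.49  0.44 -1.49] open 0.174 F [-0.6 -1.7 -1.9]
-0.17 (array([ 0.0019, -0.0053,  0.0052]), array([ 0.0007, -0.0002, -0.0002]))
-0.13 (array([ 0.1332, -0.0052, -0.0181]), array([ 0.0007, -0.0002, -0.0002]))
-0.1 (array([ 0.2317, -0.0051, -0.0356]), array([ 0.0007, -0.0002, -0.0002]))
-0.05 (array([ 0.3958, -0.005 , -0.0648]), array([ 0.0007, -0.0002, -0.0002]))
-0.04 (array([ 0.4286, -0.005 , -0.0706]), array([ 0.0007, -0.0002, -0.0002]))
m [ 303.24397663 -760.13134126]
r2 [  295.67195027 -1906.63828269]
tip [ 313.27643733 -288.53981669]
[303.59128752 249.79309101]
```

View pics/c3.png

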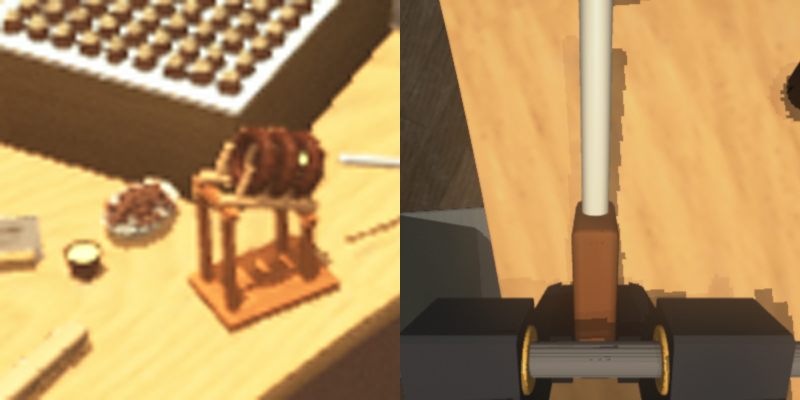

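In the scene crop, the lowest ring's hole is at image pixel (305,250) against the predicted mouth (304,250), and the rod points at it. I'll insert in two steps.

Emit:
send_rows(
  targets=[
    [[0.04,-0.005,0],[0,0,0]],
    [[0.09,-0.005,-0.01],[0,0,0]],
    [[0.133,-0.005,-0.018],[0,0,0]],
    [[0.18,-0.005,-0.027],[0,0,0]],
    [[0.215,-0.005,-0.033],[0,0,0]],
    [[0.215,-0.005,-0.033],[0,0,0]],
    [[0.215,-0.005,-0.033],[0,0,0]],
  ],
)

```text
clock: 13.98
tool_pos: [0.4422, 0.0707, 0.0538]
eef_rot: [0.724, 0.675, 0.101, -0.094]
contact_force: [-1.2, -0.7, -1.5]
opening: 0.176
finger_force: 50.0
```

```bash
python3 -c "
from h import *
from plant import snapshot
s=now(); 
d=np.array([.0634,.8968,.4379]); m=np.array([.4527,.2036,.1322])
for a in (-.105,-.08,-.06,-.04):
    p,Rm=toolpose(m+a*d,d); print(a,rel(s,p,Rm))
p,Rm=toolpose(m-.04*d+.06*np.array([-.0309,-.4369,.899]),d); print('lift',rel(s,p,Rm))
t=snapshot('scene'); u=snapshot('top'); tip=m+.02*d
for n,w in (('s',t),('t',u)): print(n,proj(w,m),proj(w,R.from_quat(s[1]).apply(RO+.12*RU)+s[0]),proj(w,R.from_quat(s[1]).apply(RO+.06*RU)+s[0]))
a=cv2.resize(t['img'][210:310,240:340],(400,400),interpolation=2); b=cv2.resize(u['img'][220:290,250:330],(400,350),interpolation=2)
cv2.imwrite('pics/c4.png',np.hstack([a[:350],b]))
"
```

```text
t 13.975 rod o [0.4453 0.1096 0.0853] dir [0.0632 0.8968 0.438 ] q [ 0.46  1.02 -0.9   2.24  1.47  0.47 -1.61] open 0.176 F [-1.2 -0.7 -1.5]
-0.105 (array([ 0.0004,  0.0025, -0.0031]), array([ 0.0001, -0.    ,  0.    ]))
-0.08 (array([ 0.0825,  0.0026, -0.0177]), array([ 0.0001, -0.    ,  0.    ]))
-0.06 (array([ 0.1481,  0.0026, -0.0294]), array([ 0.0001, -0.    ,  0.    ]))
-0.04 (array([ 0.2137,  0.0027, -0.0411]), array([ 0.0001, -0.    ,  0.    ]))
lift (array([ 0.1786,  0.0028, -0.238 ]), array([ 0.0001, -0.    ,  0.    ]))
s [303.59128752 249.79309101] [300.43705845 249.88606787] [313.19990436 250.77295846]
t [294.00054118 260.37466297] [289.07173546 260.10564738] [308.32952027 262.36975583]
```

View pics/c4.png

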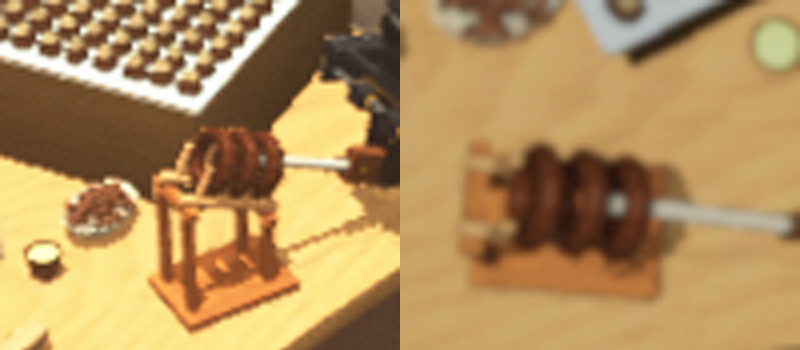

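c4 shows the tip through the lowest ring, centred in the gap at top-crop (616,205), and the rings are undisturbed. I'll push on through the other two.

Emit:
send_rows(
  targets=[
    [[0.04,0.002,-0.01],[0,0,0]],
    [[0.08,0.002,-0.018],[0,0,0]],
    [[0.12,0.003,-0.025],[0,0,0]],
    [[0.16,0.003,-0.032],[0,0,0]],
    [[0.2,0.003,-0.039],[0,0,0]],
    [[0.21,0.003,-0.041],[0,0,0]],
    [[0.21,0.003,-0.041],[0,0,0]],
    [[0.21,0.003,-0.041],[0,0,0]],
  ],
)

```text
clock: 15.08
tool_pos: [0.447, 0.1276, 0.0829]
eef_rot: [0.724, 0.675, 0.101, -0.094]
contact_force: [-0.1, -0.6, -1.9]
opening: 0.176
finger_force: 50.0
```

```bash
cat >> h.py <<'E'
def blob(name,box,tag=None):
    from plant import snapshot
    t=snapshot(name); x0,y0,x1,y1=box; h=cv2.cvtColor(t['img'],cv2.COLOR_BGR2HSV)[y0:y1,x0:x1]
    m=((h[...,2]<120)&(h[...,2]>15)&(h[...,1]>100)&((h[...,0]<14)|(h[...,0]>170))).astype(np.uint8)
    n,l,st,c=cv2.connectedComponentsWithStats(m)
    for i in range(1,n):
        if st[i,4]>40: print(name,(st[i,:2]+[x0,y0]).tolist(),st[i,2:].tolist(),(c[i]+[x0,y0]).round(1))
    if tag: np.savez(f'pics/{tag}.npz',**t)
E
python3 -c "
from h import *
s=now()
d=np.array([.0634,.8968,.4379]); m=np.array([.4527,.2036,.1322]); n=np.array([-.0309,-.4369,.899])
for b in (0,.02,.07):
    p,Rm=toolpose(m-.04*d+b*n,d); print('lift',b,rel(s,p,Rm))
blob('top',(255,225,330,290),'t5'); blob('scene',(270,220,340,290),'s5')
import numpy as np
d=dict(np.load('pics/top0.npz')); 
"
```

```text
t 15.075 rod o [0.4502 0.1665 0.1144] dir [0.0635 0.8967 0.4382] q [ 0.36  0.98 -0.95  2.21  1.36  0.49 -1.65] open 0.176 F [-0.1 -0.6 -1.9]
lift 0 (array([ 0.0041, -0.0002,  0.0001]), array([ 0.0001, -0.0001, -0.0001]))
lift 0.02 (array([-0.0076, -0.0002, -0.0656]), array([ 0.0001, -0.0001, -0.0001]))
lift 0.07 (array([-3.680e-02, -2.000e-04, -2.297e-01]), array([ 0.0001, -0.0001, -0.0001]))
top [272, 250] [30, 23, 456] [287.  261.4]
scene [289, 241] [22, 19, 209] [300.1 251.5]
scene [311, 243] [16, 12, 88] [319.4 249.4]
scene [329, 283] [11, 7, 45] [335.6 286.9]
```

Emit:
send_rows(
  targets=[
    [[-0.002,0,-0.02],[0,0,0]],
    [[-0.006,0,-0.04],[0,0,0]],
    [[-0.009,0,-0.06],[0,0,0]],
    [[-0.012,0,-0.08],[0,0,0]],
    [[-0.016,0,-0.1],[0,0,0]],
    [[-0.02,0,-0.12],[0,0,0]],
    [[-0.023,0,-0.14],[0,0,0]],
    [[-0.027,0,-0.165],[0,0,0]],
    [[-0.031,0,-0.19],[0,0,0]],
    [[-0.035,0,-0.215],[0,0,0]],
    [[-0.039,0,-0.24],[0,0,0]],
    [[-0.039,0,-0.24],[0,0,0]],
  ],
)

```text
clock: 16.68
tool_pos: [0.4453, 0.097, 0.1497]
eef_rot: [0.724, 0.675, 0.102, -0.094]
contact_force: [0.0, 0.4, -3.0]
opening: 0.176
finger_force: 50.0
```

```bash
python3 -c "
from h import *
s=now()
blob('top',(255,225,345,290),'t6'); blob('scene',(270,200,350,290),'s6')
# predicted ring pixels if at 8/24/40 or 40/66/92 ahead of origin
M=R.from_quat(s[1])
for a in (.008,.024,.04,.066,.092):
    p=M.apply(RO+a*RU)+s[0]-[0,.005,.01]; print(a,proj(load('t6'),p).round(1),proj(load('s6'),p).round(1))
up=M.as_matrix()[2]; print('up',up, up*.1/.3, 'y-',-M.as_matrix()[1])
"
```

```text
t 16.675 rod o [0.4483 0.136  0.1812] dir [0.063  0.8963 0.4391] q [ 0.51  0.88 -1.11  2.18  1.06  0.6  -1.35] open 0.176 F [ 0.   0.4 -3. ]
top [287, 247] [28, 23, 383] [300.3 258.4]
scene [296, 226] [37, 16, 335] [312.5 234.3]
scene [329, 276] [21, 14, 154] [342.1 284.7]
0.008 [316.8 259.8] [318.7 234.5]
0.024 [311.5 259.1] [315.3 234.1]
0.04 [306.2 258.5] [311.9 233.8]
0.066 [297.4 257.4] [306.3 233.2]
0.092 [288.4 256.4] [300.6 232.7]
up [ 0.2745979   0.00182174 -0.96155742] [ 0.09153263  0.00060725 -0.32051914] y- [-0.95922599  0.07013911 -0.27379921]
```

The wrist force rose by 1.1 N, which is the weight of three rings, so they hang clear. They haven't slid back, though: the foremost is about 92 mm ahead and would crowd the narrow post. I'll back off and up, then pitch the rod steeper so they slide toward the handle.

```bash
python3 -c "
from h import *
s=now()
h=np.array([.0705,.9975,0])
for o,a in (((.446,.12,.24),26),((.446,.05,.25),26),((.446,.05,.25),35),((.446,.05,.25),45)):
    p,Rm=toolpose(o,h*np.cos(np.radians(a))+np.array([0,0,np.sin(np.radians(a))])); print(a,p,rel(s,p,Rm))
"
```

```text
t 16.775 rod o [0.4481 0.1361 0.1807] dir [0.0628 0.8964 0.4389] q [ 0.51  0.88 -1.11  2.18  1.06  0.6  -1.35] open 0.178 F [ 1.  -0.8 -2.9]
26 [0.44288577 0.08105552 0.20849779] (array([ 0.0022, -0.003 , -0.2049]), array([ 0.0002, -0.0002,  0.0001]))
26 [0.44288577 0.01105552 0.21849779] (array([-0.2125,  0.0133, -0.3008]), array([ 0.0002, -0.0002,  0.0001]))
35 [0.44326711 0.01645111 0.21277416] (array([-0.2004,  0.0133, -0.2775]), array([0.0002, 0.0498, 0.0002]))
45 [0.4437589  0.02340931 0.20749503] (array([-0.1829,  0.0133, -0.2542]), array([1.000e-04, 1.054e-01, 2.000e-04]))
```

Emit:
send_rows(
  targets=[
    [[0,0,-0.06],[0,0,0]],
    [[0,0,-0.13],[0,0,0]],
    [[0,0,-0.2],[0,0,0]],
    [[-0.07,0.005,-0.24],[0,0,0]],
    [[-0.14,0.01,-0.27],[0,0.01,0]],
    [[-0.2,0.013,-0.28],[0,0.04,0]],
    [[-0.19,0.013,-0.265],[0,0.075,0]],
    [[-0.183,0.013,-0.254],[0,0.105,0]],
    [[-0.183,0.013,-0.254],[0,0.105,0]],
    [[-0.183,0.013,-0.254],[0,0.105,0]],
    [[-0.183,0.013,-0.254],[0,0.105,0]],
    [[-0.183,0.013,-0.254],[0,0.105,0]],
  ],
)

```text
clock: 18.27
tool_pos: [0.4438, 0.024, 0.2079]
eef_rot: [0.697, 0.652, 0.219, -0.203]
contact_force: [-0.1, 0.5, -2.9]
opening: 0.177
finger_force: 50.0
```

```bash
cat >> h.py <<'E'
def rings(s,tb,sb,tag):
    blob('top',tb,'t'+tag); blob('scene',sb,'s'+tag); M=R.from_quat(s[1])
    for a in (-.066,0,.008,.024,.04,.066,.092,.12):
        p=M.apply(RO+a*RU)+s[0]; q=p-[0,0,.011*(0<a<.1)]; print(a,q.round(3),proj(load('t'+tag),q).round(1),proj(load('s'+tag),q).round(1))
E
python3 -c "
from h import *
s=now(); rings(s,(270,225,370,300),(270,180,370,290),'7')"
```

```text
t 18.275 rod o [0.446  0.0507 0.2504] dir [0.0474 0.7073 0.7053] q [ 0.99  1.05 -1.42  2.11  0.74  0.69 -0.8 ] open 0.177 F [-0.1  0.5 -2.9]
top [334, 245] [36, 24, 495] [348.8 257.2]
scene [326, 200] [24, 19, 252] [336.5 210.4]
scene [329, 264] [41, 26, 563] [355.4 280.6]
-0.066 [0.443 0.004 0.204] [366.6 260.4] [348.6 216.3]
0 [0.446 0.051 0.25 ] [350.2 257.2] [338.5 209.4]
0.008 [0.446 0.056 0.245] [347.9 257.3] [337.2 211.1]
0.024 [0.447 0.068 0.256] [343.7 256.5] [334.6 209.4]
0.04 [0.448 0.079 0.268] [339.5 255.7] [332.1 207.7]
0.066 [0.449 0.097 0.286] [332.4 254.3] [327.8 204.8]
0.092 [0.45  0.116 0.304] [325.1 252.9] [323.4 201.9]
0.12 [0.452 0.136 0.335] [316.9 250.6] [318.6 195.9]
```

In both views the rings have slid back against the handle, and the force still shows all three. Next I'll carry the rod to a point above the stand.

```bash
python3 -c "
from h import *
s=now()
for o,az,a in (((.455,.0,.25),88,35),((.475,-.10,.25),95,20),((.49,-.18,.23),100,10),((.501,-.2427,.21),104.5,8),((.501,-.2427,.17),104.5,0)):
    z,e=np.radians(az),np.radians(a)
    p,Rm=toolpose(o,(np.cos(z)*np.cos(e),np.sin(z)*np.cos(e),np.sin(e))); print(a,p.round(3),*[x.tolist() for x in rel(s,p,Rm)])
"
```

```text
t 18.375 rod o [0.4459 0.0504 0.2502] dir [0.048  0.707  0.7056] q [ 0.99  1.05 -1.42  2.11  0.74  0.69 -0.8 ] open 0.181 F [-0.  -0.2 -2.9]
35 [ 0.453 -0.034  0.213] [-0.1453, 0.0454, -0.1213] [0.0058, -0.0548, -0.0093]
20 [ 0.478 -0.142  0.223] [-0.4179, 0.1529, -0.3508] [0.0195, -0.1379, -0.0463]
10 [ 0.498 -0.226  0.21 ] [-0.666, 0.2363, -0.4731] [0.024, -0.1927, -0.0751]
8 [ 0.512 -0.288  0.192] [-0.8692, 0.2994, -0.5394] [0.0299, -0.203, -0.1]
0 [ 0.513 -0.29   0.159] [-0.9378, 0.3013, -0.4519] [0.0231, -0.247, -0.1027]
```

Emit:
send_rows(
  targets=[
    [[-0.06,0.02,-0.05],[0.003,-0.02,-0.004]],
    [[-0.1453,0.0454,-0.1213],[0.0058,-0.0548,-0.0093]],
    [[-0.24,0.08,-0.2],[0.01,-0.08,-0.02]],
    [[-0.33,0.12,-0.28],[0.015,-0.11,-0.03]],
    [[-0.4179,0.1529,-0.3508],[0.0195,-0.1379,-0.0463]],
    [[-0.5,0.18,-0.395],[0.021,-0.155,-0.055]],
    [[-0.58,0.21,-0.435],[0.022,-0.175,-0.065]],
    [[-0.666,0.2363,-0.4731],[0.024,-0.1927,-0.0751]],
    [[-0.77,0.27,-0.51],[0.027,-0.198,-0.088]],
    [[-0.83,0.29,-0.53],[0.029,-0.2,-0.095]],
    [[-0.8692,0.2994,-0.5394],[0.0299,-0.203,-0.1]],
    [[-0.8692,0.2994,-0.5394],[0.0299,-0.203,-0.1]],
  ],
)

```text
clock: 19.88
tool_pos: [0.5118, -0.2884, 0.1911]
eef_rot: [0.612, 0.79, -0.011, 0.014]
contact_force: [-0.7, 0.0, -2.4]
opening: 0.182
finger_force: 50.0
```

```bash
python3 -c "
from h import *
s=now(); rings(s,(380,200,480,280),(330,150,430,260),'8')
z=np.radians(104.5)
for h,a in ((.21,0),(.17,0),(.13,0)):
    e=np.radians(a); p,Rm=toolpose((.501,-.2427,h),(np.cos(z)*np.cos(e),np.sin(z)*np.cos(e),np.sin(e))); print(h,p.round(3),*[x.tolist() for x in rel(s,p,Rm)])
"
```

```text
t 19.875 rod o [ 0.5005 -0.2429  0.2091] dir [-0.2462  0.9589  0.141 ] q [ 1.03  0.99 -1.25  1.73  1.04  1.23 -0.25] open 0.182 F [-0.7  0.  -2.4]
top [437, 229] [28, 25, 437] [450.6 241.4]
top [406, 249] [8, 13, 52] [409.  255.8]
scene [376, 180] [20, 21, 195] [386.5 191. ]
scene [382, 214] [11, 15, 105] [386.8 220.7]
scene [377, 236] [47, 24, 534] [405.7 251.3]
-0.066 [ 0.517 -0.306  0.2  ] [479.8 232.8] [395.6 184.3]
0 [ 0.501 -0.243  0.209] [457.9 238.3] [387.1 188.6]
0.008 [ 0.499 -0.235  0.199] [454.  239.6] [385.8 191.5]
0.024 [ 0.495 -0.22   0.201] [448.7 241. ] [383.7 192.6]
0.04 [ 0.491 -0.205  0.204] [443.3 242.3] [381.6 193.7]
0.066 [ 0.484 -0.18   0.207] [434.5 244.5] [378.1 195.5]
0.092 [ 0.478 -0.155  0.211] [425.7 246.7] [374.5 197.4]
0.12 [ 0.471 -0.128  0.226] [416.9 248.5] [370.7 197. ]
0.21 [ 0.513 -0.29   0.199] [-0.0075, 0.0019, -0.0254] [-0.0002, -0.045, -0.0005]
0.17 [ 0.513 -0.29   0.159] [-0.0028, 0.002, 0.1079] [-0.0002, -0.045, -0.0005]
0.13 [ 0.513 -0.29   0.119] [0.0019, 0.0021, 0.2411] [-0.0002, -0.045, -0.0005]
```

Emit:
send_rows(
  targets=[
    [[-0.005,0.002,0],[0,-0.02,0]],
    [[-0.004,0.002,0.05],[0,-0.045,0]],
    [[-0.003,0.002,0.11],[0,-0.045,0]],
    [[0,0.002,0.16],[0,-0.045,0]],
    [[0,0.002,0.174],[0,-0.045,0]],
    [[0,0.002,0.174],[0,-0.045,0]],
    [[0,0.002,0.174],[0,-0.045,0]],
  ],
)

```text
clock: 20.85
tool_pos: [0.5135, -0.2903, 0.1397]
eef_rot: [0.61, 0.787, -0.054, 0.07]
contact_force: [-0.5, -0.5, -2.1]
opening: 0.178
finger_force: 50.0
```

```bash
python3 -c "
from h import *
s=now(); rings(s,(380,200,480,280),(330,150,430,260),'9')
wsnap('g9'); W=load('g9'); M=R.from_quat(s[1])
for a in (0,.06): print('wrist',proj(W,M.apply(RO+a*RU)+s[0]).round(1))
h=cv2.cvtColor(W['img'],cv2.COLOR_BGR2HSV)
for r in (20,60,100,140,180):
    g=np.where((h[r,:,1]<70)&(h[r,:,2]>110))[0]; g=g[(g>250)&(g<380)]; print(r,(g.min(),g.max()) if len(g) else None)
for t,b in (('t9',(400,235,440,270)),('s9',(350,190,385,225))):
    d=load(t); x0,y0,x1,y1=b; h=cv2.cvtColor(d['img'],cv2.COLOR_BGR2HSV)[y0:y1,x0:x1]
    y,x=np.where((h[...,1]<70)&(h[...,2]>130)); print(t,len(x),sorted(zip((x+x0).tolist(),(y+y0).tolist()))[:40])
"
```

```text
t 20.85 rod o [ 0.5016 -0.2428  0.1509] dir [-2.488e-01  9.686e-01 -6.000e-04] q [ 0.95  1.   -1.14  1.86  1.25  1.14 -0.48] open 0.178 F [-0.5 -0.5 -2.1]
top [431, 233] [32, 24, 444] [445.  244.1]
top [406, 249] [8, 13, 55] [409.1 255.8]
scene [374, 190] [21, 39, 328] [385.6 208.6]
scene [377, 236] [48, 24, 554] [406.3 251.1]
-0.066 [ 0.518 -0.307  0.151] [473.9 235.5] [394.4 194.4]
0 [ 0.502 -0.243  0.151] [451.6 241.4] [385.8 200.9]
0.008 [ 0.5   -0.235  0.14 ] [447.8 242.7] [384.5 204. ]
0.024 [ 0.496 -0.22   0.14 ] [442.4 244.1] [382.4 205.6]
0.04 [ 0.492 -0.204  0.14 ] [437.1 245.5] [380.2 207.2]
0.066 [ 0.485 -0.179  0.14 ] [428.3 247.8] [376.6 209.9]
0.092 [ 0.479 -0.154  0.14 ] [419.6 250.1] [373.  212.7]
0.12 [ 0.472 -0.127  0.151] [410.9 252.1] [369.2 213.4]
wrist [313.4 213.1]
wrist [313.1  25.6]
20 (np.int64(300), np.int64(331))
60 (np.int64(301), np.int64(330))
100 None
140 None
180 None
t9 90 [(411, 251), (411, 252), (412, 250), (412, 251), (412, 252), (412, 253), (413, 250), (413, 251), (413, 252), (413, 253), (414, 250), (414, 251), (414, 252), (415, 250), (415, 251), (415, 252), (416, 250), (416, 251), (416, 252), (417, 249), (417, 250), (417, 251), (417, 252), (418, 249), (418, 250), (418, 251), (419, 249), (419, 250), (419, 251), (420, 249), (420, 250), (420, 251), (421, 248), (421, 249), (421, 250), (421, 251), (422, 248), (422, 249), (422, 250), (423, 248)]
s9 92 [(350, 214), (350, 215), (350, 216), (350, 217), (350, 218), (350, 219), (350, 220), (350, 221), (350, 222), (350, 223), (350, 224), (351, 215), (351, 216), (351, 217), (351, 218), (351, 219), (351, 220), (351, 221), (351, 222), (351, 223), (351, 224), (352, 216), (352, 217), (352, 218), (352, 219), (352, 220), (352, 221), (352, 222), (352, 223), (352, 224), (353, 217), (353, 218), (353, 219), (353, 220), (353, 221), (353, 222), (353, 223), (354, 220), (354, 221), (354, 222)]
```

Rod tip in the top view is at (411,251.5), predicted (410.9,252.1), so the rod is level and aligned. I'll lower it in.

```bash
python3 -c "
from h import *
s=now()
z=np.radians(104.5)
for h in (.12,.1,.094,.092):
    p,Rm=toolpose((.501,-.2427,h),(np.cos(z),np.sin(z),0)); print(h,*[x.tolist() for x in rel(s,p,Rm)])
T=load('t9')
for p in ((.4749,-.1406,.105),(.4944,-.1365,.11),(.455,-.144,.11),(.5297,-.2544,.1),(.484,-.2643,.1)): print(proj(T,p).round(1))
"
```

```text
t 21.0 rod o [ 0.5015 -0.2428  0.1509] dir [-0.2491  0.9685 -0.001 ] q [ 0.95  1.   -1.14  1.86  1.26  1.14 -0.48] open 0.177 F [ 0.2 -0.7 -2.4]
0.12 [0.0189, -0.0014, 0.1014] [0.0, 0.0003, -0.0004]
0.1 [0.0306, -0.0014, 0.1671] [0.0, 0.0003, -0.0004]
0.094 [0.0342, -0.0014, 0.1868] [0.0, 0.0003, -0.0004]
0.092 [0.0353, -0.0014, 0.1933] [0.0, 0.0003, -0.0004]
[412.6 253.2]
[411.2 246.3]
[414.3 259.7]
[450.1 234.7]
[454.3 250.1]
```

Emit:
send_rows(
  targets=[
    [[0.006,-0.001,0.03],[0,0,0]],
    [[0.011,-0.001,0.06],[0,0,0]],
    [[0.017,-0.001,0.09],[0,0,0]],
    [[0.022,-0.001,0.12],[0,0,0]],
    [[0.027,-0.001,0.145],[0,0,0]],
    [[0.0306,-0.001,0.167],[0,0,0]],
    [[0.0306,-0.001,0.167],[0,0,0]],
    [[0.0306,-0.001,0.167],[0,0,0]],
  ],
)

```text
clock: 22.0
tool_pos: [0.5129, -0.29, 0.0886]
eef_rot: [0.61, 0.788, -0.054, 0.07]
contact_force: [-0.7, 0.2, -2.2]
opening: 0.179
finger_force: 50.0
```

```bash
python3 -c "
from h import *
s=now()
z=np.radians(104.5)
for h in (.094,.092,.09):
    p,Rm=toolpose((.501,-.2427,h),(np.cos(z),np.sin(z),0)); print(h,*[x.tolist() for x in rel(s,p,Rm)])
"
```

```text
t 22.0 rod o [ 0.5011 -0.2425  0.0998] dir [-2.494e-01  9.684e-01 -8.000e-04] q [ 0.93  1.08 -1.09  1.88  1.35  1.1  -0.55] open 0.179 F [-0.7  0.2 -2.2]
0.094 [0.0028, -0.0003, 0.0191] [-0.0, 0.0003, -0.0003]
0.092 [0.004, -0.0003, 0.0257] [-0.0, 0.0003, -0.0003]
0.09 [0.0052, -0.0003, 0.0322] [-0.0, 0.0003, -0.0003]
```

Emit:
send_rows(
  targets=[
    [[0.001,0,0.008],[0,0,0]],
    [[0.002,0,0.014],[0,0,0]],
    [[0.003,0,0.019],[0,0,0]],
    [[0.004,0,0.024],[0,0,0]],
    [[0.004,0,0.024],[0,0,0]],
    [[0.004,0,0.024],[0,0,0]],
  ],
)

```text
clock: 22.75
tool_pos: [0.5128, -0.2901, 0.0811]
eef_rot: [0.61, 0.788, -0.054, 0.07]
contact_force: [-0.6, -0.7, -2.3]
opening: 0.18
finger_force: 50.0
```

```bash
python3 -c "
from h import *
s=now(); rings(s,(380,200,480,280),(330,150,430,260),'10')"
```

```text
t 22.75 rod o [ 0.5009 -0.2426  0.0923] dir [-2.494e-01  9.684e-01 -7.000e-04] q [ 0.93  1.09 -1.09  1.89  1.37  1.09 -0.56] open 0.18 F [-0.6 -0.7 -2.3]
top [426, 235] [31, 25, 488] [441.2 246.9]
scene [374, 202] [20, 27, 272] [385.2 216.2]
scene [377, 235] [48, 25, 548] [406.5 251.2]
-0.066 [ 0.517 -0.307  0.092] [467.2 239.2] [393.3 206.4]
0 [ 0.501 -0.243  0.092] [445.9 244.8] [384.8 213. ]
0.008 [ 0.499 -0.235  0.081] [442.3 246. ] [383.6 216. ]
0.024 [ 0.495 -0.219  0.081] [437.2 247.4] [381.4 217.7]
0.04 [ 0.491 -0.204  0.081] [432.  248.8] [379.3 219.4]
0.066 [ 0.484 -0.179  0.081] [423.7 251. ] [375.8 222.1]
0.092 [ 0.478 -0.154  0.081] [415.3 253.2] [372.2 224.9]
0.12 [ 0.471 -0.126  0.092] [406.9 255.1] [368.5 225.7]
```

Emit:
send_rows(
  targets=[
    [[0,0,0.002],[0,0,0]],
    [[0,0,0.003],[0,0,0]],
    [[0,0,0.004],[0,0,0]],
    [[0,0,0.004],[0,0,0]],
  ],
)

```text
clock: 23.35
tool_pos: [0.5129, -0.2902, 0.0808]
eef_rot: [0.61, 0.788, -0.054, 0.07]
contact_force: [-3.1, 0.5, 7.2]
opening: 0.176
finger_force: 50.0
```

Emit:
send_rows(
  targets=[
    [[0,0,0.002],[0,0,0]],
    [[0,0,0.004],[0,0,0]],
    [[0,0,0.004],[0,0,0]],
    [[0,0,0.004],[0,0,0]],
  ],
)

```text
clock: 23.85
tool_pos: [0.513, -0.2903, 0.0805]
eef_rot: [0.61, 0.788, -0.054, 0.07]
contact_force: [-5.0, 1.0, 14.5]
opening: 0.177
finger_force: 50.0
```

Contact starts at 0.092 m, the expected seat height. I'll relax the push, then open gently and retreat.

Emit:
send_rows(
  targets=[
    [[0,0,-0.005],[0,0,0]],
    [[0,0,-0.005],[0,0,0]],
    [[0,0,-0.005],[0,0,0]],
    [[0,0,-0.005],[0,0,0]],
  ],
  newtons=15,
)

```text
clock: 24.35
tool_pos: [0.5131, -0.2903, 0.0805]
eef_rot: [0.61, 0.788, -0.054, 0.07]
contact_force: [-0.9, 0.5, 5.6]
opening: 0.181
finger_force: 15.0
```

Emit:
send_rows(
  targets=[
    [[0,0,0],[0,0,0]],
    [[0,0,0],[0,0,0]],
    [[0,0,0],[0,0,0]],
    [[0,0,0],[0,0,0]],
    [[0,0,0],[0,0,0]],
  ],
  fingers=0.6,
)

```text
clock: 24.98
tool_pos: [0.5128, -0.2902, 0.0801]
eef_rot: [0.61, 0.788, -0.054, 0.07]
contact_force: [0.7, 0.2, -0.8]
opening: 0.598
finger_force: 0.0
```

```bash
python3 -c "
from h import *
s=now(); rings(s,(380,200,480,280),(330,150,430,260),'11')
M=R.from_quat(s[1]).as_matrix(); print('up',M[2]); wsnap('g11')
for n in ('g9','g11'):
    h=cv2.cvtColor(load(n)['img'],cv2.COLOR_BGR2HSV)
    for r in (10,30,60): g=np.where((h[r,:,1]<70)&(h[r,:,2]>110))[0]; g=g[(g>250)&(g<380)]; print(n,r,(g.min(),g.max()) if len(g) else None)"
```

```text
t 24.975 rod o [ 0.5009 -0.2428  0.0913] dir [-2.494e-01  9.684e-01 -6.000e-04] q [ 0.93  1.09 -1.08  1.89  1.37  1.09 -0.56] open 0.598 F [ 0.7  0.2 -0.8]
top [426, 236] [31, 24, 487] [441.2 247. ]
scene [374, 203] [21, 26, 283] [385.1 216. ]
scene [377, 235] [48, 25, 554] [406.3 251.1]
-0.066 [ 0.517 -0.307  0.091] [467.1 239.2] [393.3 206.6]
0 [ 0.501 -0.243  0.091] [445.8 244.9] [384.8 213.2]
0.008 [ 0.499 -0.235  0.08 ] [442.3 246.1] [383.6 216.2]
0.024 [ 0.495 -0.22   0.08 ] [437.1 247.5] [381.4 217.9]
0.04 [ 0.491 -0.204  0.08 ] [432.  248.8] [379.3 219.5]
0.066 [ 0.484 -0.179  0.08 ] [423.6 251. ] [375.8 222.3]
0.092 [ 0.478 -0.154  0.08 ] [415.2 253.2] [372.2 225.1]
0.12 [ 0.471 -0.127  0.091] [406.9 255.1] [368.5 225.9]
up [-1.76074000e-01 -4.16943935e-04 -9.84376845e-01]
g9 10 (np.int64(300), np.int64(331))
g9 30 (np.int64(300), np.int64(331))
g9 60 (np.int64(301), np.int64(330))
g11 10 (np.int64(297), np.int64(329))
g11 30 (np.int64(298), np.int64(329))
g11 60 (np.int64(299), np.int64(328))
```

Emit:
send_rows(
  targets=[
    [[-0.01,0,-0.05],[0,0,0]],
    [[-0.025,0,-0.13],[0,0,0]],
    [[-0.045,0,-0.25],[0,0,0]],
    [[-0.07,0,-0.39],[0,0,0]],
    [[-0.1,0,-0.55],[0,0,0]],
    [[-0.1,0,-0.55],[0,0,0]],
    [[-0.3,0,-0.6],[0,0,0]],
    [[-0.3,0,-0.6],[0,0,0]],
    [[-0.3,0,-0.6],[0,0,0]],
    [[-0.3,0,-0.6],[0,0,0]],
  ],
)

```text
clock: 26.38
tool_pos: [0.5227, -0.3487, 0.2718]
eef_rot: [0.612, 0.786, -0.059, 0.067]
contact_force: [-9.5, -4.7, 1.1]
opening: 0.6
finger_force: 0.0
```

```bash
python3 -c "
from h import *
s=now(); blob('top',(380,200,490,280),'t12'); blob('scene',(330,150,430,260),'s12'); wsnap('w12')
o=np.array([.501,-.2427,.092]); u=np.array([-.2504,.9681,0])
for a in (-.066,0,.024,.05,.12): print(a,[proj(load(n),o+a*u).round(1) for n in ('t12','s12','w12')])
d=load('t12')
h=cv2.cvtColor(d['img'],cv2.COLOR_BGR2HSV)
y,x=np.where((h[230:275,395:445,1]<70)&(h[230:275,395:445,2]>130)); print('steel top',x.min()+395,x.max()+395,(y+230)[x==x.min()],(y+230)[x==x.max()])
d=load('w12'); h=cv2.cvtColor(d['img'],cv2.COLOR_BGR2HSV); m=((h[...,1]<70)&(h[...,2]>150)).astype(np.uint8)
n,l,st,c=cv2.connectedComponentsWithStats(m)
print([ (st[i].tolist(),c[i].round()) for i in range(1,n) if 100<st[i,4]<5000])
m=((h[...,2]<110)&(h[...,2]>15)&(h[...,1]>100)&((h[...,0]<12)|(h[...,0]>170))).astype(np.uint8)
n,l,st,c=cv2.connectedComponentsWithStats(m)
print('dark',[ (st[i].tolist(),c[i].round()) for i in range(1,n) if 150<st[i,4]])
"
```

```text
t 26.375 rod o [ 0.5113 -0.3011  0.2828] dir [-0.2434  0.9699 -0.0021] q [ 1.05  0.87 -1.24  1.62  1.04  1.32 -0.14] open 0.6 F [-9.5 -4.7  1.1]
top [426, 237] [26, 23, 384] [438.8 247.7]
scene [374, 205] [21, 24, 228] [384.8 217.7]
scene [377, 237] [47, 23, 526] [405.6 251.3]
-0.066 [array([467.2, 239.1]), array([393.3, 206.4]), array([321.5, 145.1])]
0 [array([445.9, 244.8]), array([384.8, 213. ]), array([321.6,  61. ])]
0.024 [array([438.1, 246.8]), array([381.6, 215.5]), array([321.7,  25.8])]
0.05 [array([429.7, 249.1]), array([378.1, 218.2]), array([321.7, -15.5])]
0.12 [array([407. , 255.1]), array([368.5, 225.8]), array([ 321.9, -147.7])]
steel top 408 431 [254 255 256] [249 250]
[([449, 0, 82, 36, 2129], array([486.,  14.])), ([403, 106, 18, 31, 314], array([412., 121.])), ([257, 256, 37, 44, 974], array([275., 277.])), ([253, 313, 71, 29, 1096], array([280., 332.])), ([331, 377, 56, 40, 759], array([361., 388.]))]
dark [([282, 0, 80, 69, 3062], array([322.,  31.])), ([324, 283, 97, 63, 2214], array([391., 314.])), ([182, 284, 61, 57, 1545], array([216., 318.])), ([152, 299, 29, 33, 665], array([167., 313.]))]
```

The arm's side is pressing about 10 N on something, probably the glass case, so I'll move back the way I came.

Emit:
send_rows(
  targets=[
    [[0.1,0,0],[0,0,0]],
    [[0.2,0,0.02],[0,0,0]],
    [[0.2,0,0.02],[0,0,0]],
    [[0.2,0,0.02],[0,0,0]],
    [[0.2,0,0.02],[0,0,0]],
  ],
)

```text
clock: 27.15
tool_pos: [0.5127, -0.2902, 0.2568]
eef_rot: [0.611, 0.787, -0.054, 0.07]
contact_force: [0.5, 0.4, -0.3]
opening: 0.601
finger_force: 0.0
```

```bash
python3 -c "
from h import *
s=now(); wsnap('w13'); blob('top',(380,200,490,280),'t13')
a=load('t9')['img'].astype(int); 
# bystander/case check: compare first and last top view away from arm
a=cv2.cvtColor(np.load('pics/top0.npz')['img'],6).astype(int); b=cv2.cvtColor(load('t13')['img'],6).astype(int)
m=(abs(a-b)>40).astype(np.uint8); n,l,st,c=cv2.connectedComponentsWithStats(m)
print([(st[i].tolist(),c[i].round().tolist()) for i in range(1,n) if st[i,4]>25])
d=load('w13'); o=np.array([.501,-.2427,.092]); u=np.array([-.2504,.9681,0])
for x in (-.066,0,.024,.05,.1): print(x,proj(d,o+x*u).round(1))
h=cv2.cvtColor(d['img'],cv2.COLOR_BGR2HSV)
m=((h[...,2]<110)&(h[...,2]>15)&(h[...,1]>100)&((h[...,0]<12)|(h[...,0]>170))).astype(np.uint8)
n,l,st,c=cv2.connectedComponentsWithStats(m); print('dark',[ (st[i].tolist(),c[i].round()) for i in range(1,n) if 150<st[i,4]])
"
```

```text
t 27.15 rod o [ 0.5009 -0.2427  0.2679] dir [-2.475e-01  9.689e-01 -9.000e-04] q [ 1.    0.85 -1.24  1.75  1.05  1.26 -0.3 ] open 0.601 F [ 0.5  0.4 -0.3]
top [426, 236] [28, 24, 410] [439.4 247.2]
top [453, 238] [16, 7, 63] [460.4 240.8]
[([503, 193, 29, 14, 246], [518.0, 200.0]), ([541, 197, 7, 9, 30], [544.0, 200.0]), ([425, 200, 208, 97, 8447], [520.0, 248.0]), ([569, 238, 12, 11, 48], [573.0, 244.0]), ([272, 248, 28, 25, 508], [285.0, 260.0]), ([407, 249, 23, 9, 55], [415.0, 253.0]), ([360, 253, 8, 21, 119], [363.0, 263.0]), ([301, 258, 7, 10, 43], [305.0, 263.0]), ([578, 291, 62, 52, 2149], [613.0, 315.0]), ([521, 363, 119, 74, 3179], [588.0, 404.0]), ([353, 385, 13, 9, 37], [358.0, 389.0]), ([406, 400, 12, 10, 81], [412.0, 405.0]), ([395, 415, 8, 8, 36], [398.0, 419.0]), ([380, 415, 40, 31, 455], [404.0, 428.0]), ([378, 418, 12, 13, 65], [383.0, 424.0]), ([389, 423, 104, 37, 1965], [449.0, 443.0]), ([341, 432, 12, 27, 120], [345.0, 444.0]), ([485, 432, 26, 20, 235], [498.0, 442.0]), ([349, 434, 14, 5, 57], [355.0, 436.0]), ([442, 472, 18, 8, 60], [450.0, 476.0])]
-0.066 [314.5 213.6]
0 [314.2 139.9]
0.024 [314.1 109.4]
0.05 [313.9  73.5]
0.1 [313.7  -4.7]
dark [([276, 75, 76, 68, 1395], array([315., 107.])), ([372, 284, 51, 58, 2073], array([393., 312.])), ([163, 299, 18, 30, 249], array([173., 312.])), ([190, 300, 28, 35, 217], array([205., 319.]))]
```

```bash
python3 -c "
from plant import *
print(finish_job())"
```

```text
the job is handed in; nothing more can be done
None
```

I handed the job in at about 27 s of the 69 s allowed: the loaded rod lies level in the two-post stand with all three rings hanging between the posts and the gripper clear, though on the way out the arm briefly leaned on something, probably the glass case, at about 10 N before I backed it off.

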